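# Shake out grinding balls over the two bays of a drying tray

## Robot

A 6-joint arm with a two-finger parallel gripper is mounted at the origin on a cart in front of the work surface, level with it; the furniture and walls round the work are solid. World frame = base frame: x ahead of the robot, y to its left, z up, the work surface at z = 0. Lengths are in m, angles in rad, forces in N, time in s.
With the tool pointing down it reaches from about 0.35 to 0.975 m from the base axis. Payload 17.4 kg.
Tool frame: the origin (TCP) lies at the very end of the fingers, on their centre line; the grasp point (between the pads) lies 19 mm behind it; x points along the fingers, z is the direction in which the jaws open and shut, and the axes are right-handed (so a half turn about x gives the same grasp; the last joint's range is limited). The gripper opens to 85 mm and grips with 20 to 120 N. Pads are 22 mm wide; open, the fingers measure 114 mm over their backs; the gripper's body (76 mm by 85 mm) begins 54 mm behind the grasp point. The pads swing forward as they close: fully open they stand 13 mm farther back than shut.
Start: joints at [-1.25, 0.116, 1.442, -0, 1.584, -0.038], TCP at [0.237, -0.632, 0.231] pointing down, gripper open.
Joint ranges: [-2.83, 2.83], [-0.83, 2.19], [0.07, 2.5], [-1.14, 4.28], [0.01, 3], [-2.97, 2.97]. Speed limits (rad/s): [1.89, 1.89, 2.22, 3.14, 3.14, 3.14].

## Interface

Orientations are given as a rotation vector (axis times angle).
In Python, from cell import monitor, capture, job gives the robot as it stands.
- The arm moves only by the shell command python3 -m crank 'ROWS'. ROWS is JSON, a list of rows, each an object of numbers: "ax", "ay", "az": the turn, a rotation vector about the world's x, y, z in rad; "dx", "dy", "dz": the shift along the world's x, y, z in mm; "claw": the closure, from 0 (fully open) to 1 (shut). In form: [{"ax": .., "ay": .., "az": .., "dx": .., "dy": .., "dz": .., "claw": ..}, ...]. A call has 1 to 12 rows; each row shifts and turns the commanded pose from where the row before left it; what a row does not reach is not made up. A row lasts 1/12 s, in which the tool goes at most 41.7 mm and 7.16 degrees, less where a joint would pass 70% of its speed; a pose out of reach is approached as far as the arm can. A call with a gripper value outside its range is refused whole. The fingers move at their own pace and stop on an object; the grip force is fixed at half the most. Time passes only in rows, so rows that do not move let the fingers close. It gives the time, the measured TCP pose, the force and the opening at its end, in the units of the state.
- monitor.observe(): the state, without advancing time (a new reading comes with each control period).
- capture(name): name is "side" or "top"; returns a dict with "color" (420x560x3 uint8, blue, green, red), "z_map" (420x560 float32, m along the optical axis (not along the pixel's ray), 0 where there is no reading), "fov_y" (degrees; the focal length in pixels is half the picture's height over the tangent of half this angle, whatever the lens; pixels are square), "cx", "cy" (the principal point, pixels), "dist_coeffs" ([k1, k2, p1, p2, k3] as OpenCV has them; the pictures are not rectified), "view" (4x4, takes a point from world to camera coordinates). Camera axes: x right, y down, z forward; pixel columns grow to the right and rows downward; lengths in m; the calibration is good to about 2 mm. A picture is of the moment at which its call begins.
- job.finish_job(): hands the job in, once; it reports no verdict.
The state is a dict: "time_s": time; "joint_positions": joint angles; "qd": joint speeds; "tau": joint torques, N m; "position": TCP position; "ee_rot": TCP orientation; "ft_force": force on the tool from outside, world axes, zero at the start; "moment": the same for the moment, N m; "grip_width": opening from 0.0 (shut) to 1.0 (fully open).
Only numpy, scipy, OpenCV 4.12 (cv2) and the standard library are available. Lean on these libraries where they do the work, as an engineer would, in place of code of your own. Each camera call takes 0.05 s, during which the arm holds its last target. There are 200 camera calls.

## Task

Pick up the grey two-mouthed shaker by its green grip, carry it level over the blue two-bay tray, and shake the four white grinding balls out of its two ends so that they are spread evenly over the tray, two balls in each bay. Leave the orange tray empty, and stand the empty shaker upright on the worktop again, clear of the trays, and let go.

Things in the scene. Friction and masses are not known exactly. Their poses are not given: they have to be found in the camera images.
- shaker: Loose grey trough 54 (x) by 130 mm (y), walls 46 mm high, 0.25 kg; open top, a full-width mouth (46 mm) at each y end, 24 mm thick wall across the middle. Each half's floor rises at 14 degrees from 8 mm up at that wall to a lip 21 mm up, 64 mm out, so balls stay in if level. Tip an end down 30 to 45 degrees: its two balls roll out, the others stay. Origin: centre of underside, z up.
- shaker_grip (a point): Centre of the shaker's green grip: a square post 24 by 24 mm, sides along the shaker's x and y, on top at its middle, from 51 to 98 mm above the shaker's underside (this point: 77 mm above it). Around the post nothing of the shaker is higher than 51 mm. Axes as the shaker's.
- tray_blue: Blue open tray fixed to the worktop, 160 (x) by 240 mm (y), walls 40 mm high and 4 mm thick, floor 9 mm thick; a wall as high as the rim crosses the middle at y = 0, so two bays, each 152 by 116 mm inside, at +y and -y. Origin: centre of the underside, z up. An orange tray of the same shape beside it is not to be used.
- ball0: White ceramic grinding ball, 18 mm across, 18 g, one of four alike; origin at its centre. At the start it lies in the shaker, with one other, in the chamber at the shaker's +y end.
- ball1: White ceramic grinding ball, 18 mm across, 18 g, one of four alike; origin at its centre. At the start it lies in the shaker, with one other, in the chamber at the shaker's +y end.
- ball2: White ceramic grinding ball, 18 mm across, 18 g, one of four alike; origin at its centre. At the start it lies in the shaker, with one other, in the chamber at the shaker's -y end.
- ball3: White ceramic grinding ball, 18 mm across, 18 g, one of four alike; origin at its centre. At the start it lies in the shaker, with one other, in the chamber at the shaker's -y end.

How it is judged:
By the outcome, as a careful person would: the job done as asked, in the order asked, and still so for the second after the job is handed in, with the robot touching nothing.
It also fails if it takes over 64 s, if anything falls off the work surface, if the arm or the gripper's body presses on something with over 40 N, if the wrist force passes 120 N, or if a joint passes its speed limit or range.

## Working session

There is one attempt and no reset: what is moved stays moved. The work goes in short steps, Python scripts to look and compute and a shell command to move; the robot and the scene stay as the last step left them, time stands still between calls to the robot, and variables do not carry over. Pictures are saved under pics/ and viewed, about 8 in all and at most 12, crops included, and the job is handed in when it is done.

```bash
mkdir -p pics; ls
cat > h.py <<'E'
import numpy as np, cv2
from cell import monitor, capture, job
def grab(n,save=None):
    c=capture(n)
    if save: cv2.imwrite('pics/'+save,c['color'])
    z=c['z_map'];h,w=z.shape;f=h/2/np.tan(np.radians(c['fov_y'])/2)
    K=np.array([[f,0,c['cx']],[0,f,c['cy']],[0,0,1]]);D=np.array(c['dist_coeffs'],float)
    u,v=np.meshgrid(np.arange(w),np.arange(h))
    p=cv2.undistortPoints(np.stack([u,v],-1).reshape(-1,1,2).astype(np.float64),K,D).reshape(h,w,2)
    P=np.dstack([p*z[...,None],z])
    V=np.array(c['view']);W=(P-V[:3,3])@V[:3,:3]
    W[z==0]=np.nan
    return c['color'],W,K,D,V
E
python3 - <<'E'
from h import *
s=monitor.observe();print({k:np.round(v,3) for k,v in s.items()})
for n in('top','side'):
    im,W,K,D,V=grab(n,n+'0.png');np.savez(n+'0.npz',im=im,W=W)
    hsv=cv2.cvtColor(im,cv2.COLOR_BGR2HSV)
    print(n,'cam',-V[:3,:3].T@V[:3,3])
    for nm,lo,hi in(('green',45,80),('blue',100,125),('orange',8,20)):
        m=(hsv[...,0]>=lo)&(hsv[...,0]<=hi)&(hsv[...,1]>110)&(hsv[...,2]>50)&~np.isnan(W[...,0])
        if m.sum()>20:
            v,u=np.where(m);print(nm,m.sum(),u.min(),u.max(),v.min(),v.max(),np.round(np.percentile(W[m],[2,50,98],axis=0),3).tolist())
E
```

```text
pics
{'time_s': np.float64(0.0), 'joint_positions': array([-1.25 ,  0.116,  1.442, -0.   ,  1.584, -0.038]), 'qd': array([ 0.001, -0.001, -0.   , -0.   , -0.   , -0.001]), 'tau': array([ 0.0000e+00, -7.3199e+01, -6.3249e+01, -0.0000e+00,  6.0000e-03,
        0.0000e+00]), 'position': array([ 0.237, -0.632,  0.231]), 'ee_rot': array([ 0.942,  1.359, -0.941]), 'ft_force': array([-0.459,  1.202, -0.06 ]), 'moment': array([-0.02 ,  0.   , -0.036]), 'grip_width': np.float64(0.998)}
top cam [ 0.40045407 -0.03279989  1.04580396]
green 183 78 414 72 215 [[0.481, -0.359, 0.069], [0.498, -0.339, 0.097], [0.833, 0.429, 0.117]]
blue 7224 19 440 31 257 [[0.396, -0.115, 0.004], [0.482, 0.011, 0.009], [0.619, 0.577, 0.058]]
orange 13412 34 559 2 234 [[0.46, 0.206, 0.005], [0.755, 0.361, 0.109], [0.999, 0.482, 0.116]]
side cam [0.05962405 0.9928688  0.93519397]
green 916 0 308 22 344 [[0.483, -0.348, 0.011], [0.855, 0.548, 0.039], [0.922, 0.592, 0.116]]
blue 5044 0 341 1 375 [[0.393, -1.216, 0.004], [0.506, 0.009, 0.018], [2.82, 0.594, 0.178]]
orange 10709 0 331 49 353 [[0.454, -0.824, 0.005], [0.61, 0.352, 0.039], [1.554, 0.486, 0.116]]
```

```bash
python3 -m crank --help 2>&1 | head -20
```

```text
invalid input: not JSON, or not a number
```

View pics/top0.png

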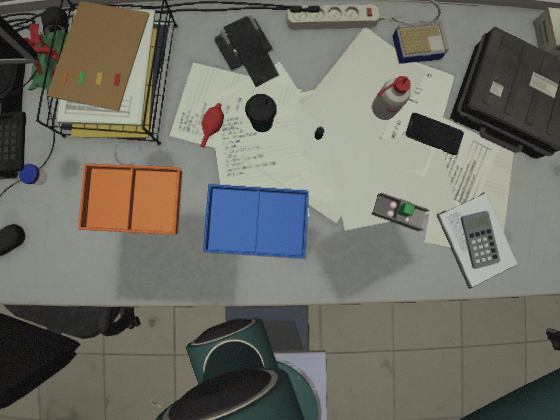

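View pics/side0.png

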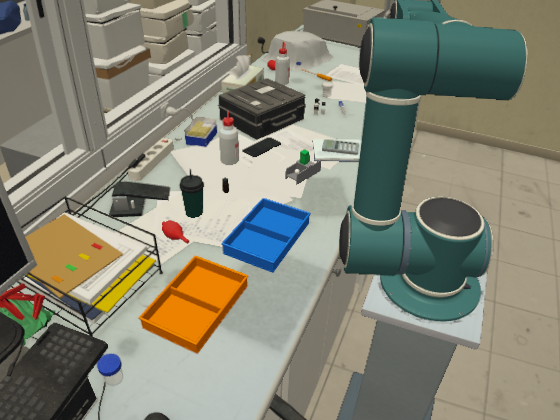

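Top view: shaker around (400,210) with green post at (407,209), blue tray centred at (256,220), orange at (130,198). Tall things nearby are the bottle (392,97) and the cup (262,112).

Run:
```python
from h import *
d=np.load('top0.npz');im,W=d['im'],d['W'];hsv=cv2.cvtColor(im,cv2.COLOR_BGR2HSV)
X,Y,Z=W[...,0],W[...,1],W[...,2]
def rect(m,n):
    p=(W[m][:,:2]*1000).astype(np.float32);r=cv2.minAreaRect(p);print(n,m.sum(),np.round(r[0],1),np.round(r[1],1),round(r[2],2),'z',np.round(np.percentile(W[m][:,2],[5,50,95]),4))
u,v=np.meshgrid(np.arange(560),np.arange(420))
box=lambda a,b,c,e:(u>=a)&(u<=b)&(v>=c)&(v<=e)
g=(hsv[...,0]>45)&(hsv[...,0]<85)&(hsv[...,1]>100)&box(360,450,180,245)
rect(g&(Z>.09),'post top')
S=box(360,440,180,245)
rect(S&(Z>.036)&(Z<.06),'shaker walls')
rect(S&(Z>.02)&(Z<.06),'shaker >20')
b=(hsv[...,0]>95)&(hsv[...,0]<130)&(hsv[...,1]>110)
T=box(190,325,170,270)&b
rect(T&(Z>.034),'blue rim');rect(T,'blue all')
bal=S&(hsv[...,2]>180)&(hsv[...,1]<60)&(Z>.02)
n,l,st,c=cv2.connectedComponentsWithStats(bal.astype(np.uint8))
for i in range(1,n):
    if st[i,4]>4:print('ball',st[i],c[i],np.round(np.nanmedian(W[l==i],axis=0),3))
o=box(70,190,155,245)&(hsv[...,0]<20)&(hsv[...,1]>150);rect(o&(Z>.034),'orange rim')
# tall things near path
m=(Z>.12)&(X>.3)&(X<.8)&(Y>-.6)&(Y<.2);print(m.sum(), np.round(np.nanmax(Z[m]),3) if m.any() else 0)
a=im[170:280,190:470];cv2.imwrite('pics/c.png',cv2.resize(im[180:245,360:450],None,fx=8,fy=8))
from scipy.spatial.transform import Rotation as R
print(R.from_rotvec(monitor.observe()['ee_rot']).as_matrix().round(3))
```

```text
post top 104 [ 492.8 -347.4] [23.7 23.4] 73.63 z [0.0917 0.0963 0.0997]
shaker walls 318 [ 493.2 -347.9] [127.6  55.2] 70.43 z [0.0379 0.0456 0.0524]
shaker >20 559 [ 493.2 -347.5] [128.4  55.5] 70.43 z [0.0212 0.0404 0.0517]
blue rim 898 [476.3   8.1] [245.  164.1] 85.47 z [0.0352 0.0398 0.043 ]
blue all 6854 [476.1   8.7] [243.5 164.3] 85.54 z [nan nan nan]
ball [392 203   3   3   8] [392.875 203.875] [ 0.513 -0.331  0.026]
ball [389 212   4   3   9] [390.33333333 212.88888889] [ 0.49  -0.324  0.027]
orange rim 923 [535.6 320.2] [246.6 164.2] 86.48 z [0.0349 0.0401 0.0433]
1051 0.213
[[-0.     0.936  0.351]
 [ 0.001  0.351 -0.936]
 [-1.     0.    -0.001]]
```

View pics/c.png

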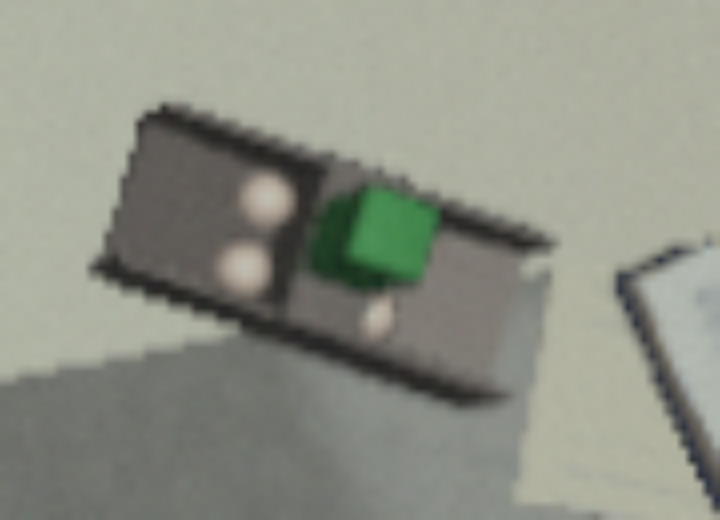

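Crop: two balls in the left (+y) chamber at about (268,198) and (245,268). One is visible on the right at (377,318), and the post hides the fourth. All sizes match the spec: post 24 mm, shaker 128×55, rim 244×164 at 40 mm. I measure shaker centre (493,-347.6) with yaw -19.6°, and tray centre (476,8.4) with yaw -4.5°. I'll grip with the jaws along shaker y, which needs an az turn of -0.70.

```bash
python3 -m crank '[{"dx":12,"dy":13,"az":-0.06},{"dx":24,"dy":27,"az":-0.065},{"dx":24,"dy":27,"az":-0.065},{"dx":24,"dy":27,"az":-0.065},{"dx":24,"dy":27,"az":-0.065},{"dx":24,"dy":27,"az":-0.065},{"dx":24,"dy":27,"az":-0.065},{"dx":24,"dy":27,"az":-0.065},{"dx":24,"dy":27,"az":-0.065},{"dx":24,"dy":27,"az":-0.06},{"dx":18,"dy":19,"az":-0.06},{"dx":10,"dy":10}]'; python3 -m crank '[{"dz":-20},{"dz":-20},{},{}]'
cat > st.py <<'E'
from h import *
from scipy.spatial.transform import Rotation as R
s=monitor.observe();M=R.from_rotvec(s['ee_rot']).as_matrix()
print('t',round(float(s['time_s']),2),'p',np.round(s['position'],4),'x',M[:,0].round(3),'z',M[:,2].round(3),'jawaz',np.degrees(np.arctan2(M[1,2],M[0,2])).round(2),'F',np.round(s['ft_force'],1),'w',round(float(s['grip_width']),3),'q',np.round(s['joint_positions'],2))
E
python3 st.py
```

```text
t 0.1 p [ 0.237  -0.6318  0.2306] x [-0.     0.001 -1.   ] z [ 0.351 -0.936 -0.001] jawaz -69.44 F [ 0.6 -0.2 -0.1] w 1.0 q [-1.25  0.12  1.44 -0.    1.58 -0.04]schema error: expected keys ax, ay, az, dx, dy, dz, claw
schema error: expected keys ax, ay, az, dx, dy, dz, claw
```

```bash
python3 -m crank '[{"ax":0,"ay":0,"az":-0.06,"dx":12,"dy":13,"dz":0,"claw":0},{"ax":0,"ay":0,"az":-0.065,"dx":24,"dy":27,"dz":0,"claw":0},{"ax":0,"ay":0,"az":-0.065,"dx":24,"dy":27,"dz":0,"claw":0},{"ax":0,"ay":0,"az":-0.065,"dx":24,"dy":27,"dz":0,"claw":0},{"ax":0,"ay":0,"az":-0.065,"dx":24,"dy":27,"dz":0,"claw":0},{"ax":0,"ay":0,"az":-0.065,"dx":24,"dy":27,"dz":0,"claw":0},{"ax":0,"ay":0,"az":-0.065,"dx":24,"dy":27,"dz":0,"claw":0},{"ax":0,"ay":0,"az":-0.065,"dx":24,"dy":27,"dz":0,"claw":0},{"ax":0,"ay":0,"az":-0.065,"dx":24,"dy":27,"dz":0,"claw":0},{"ax":0,"ay":0,"az":-0.06,"dx":24,"dy":27,"dz":0,"claw":0},{"ax":0,"ay":0,"az":-0.06,"dx":18,"dy":19,"dz":0,"claw":0},{"ax":0,"ay":0,"az":0,"dx":10,"dy":10,"dz":0,"claw":0}]'; python3 -m crank '[{"ax":0,"ay":0,"az":0,"dx":0,"dy":0,"dz":-20,"claw":0},{"ax":0,"ay":0,"az":0,"dx":0,"dy":0,"dz":-20,"claw":0},{"ax":0,"ay":0,"az":0,"dx":0,"dy":0,"dz":0,"claw":0},{"ax":0,"ay":0,"az":0,"dx":0,"dy":0,"dz":0,"claw":0}]'; python3 st.py
```

```text
time_s: 1.1
position: [0.4946, -0.3447, 0.2311]
ee_rot: [1.457, 1.028, -1.457]
ft_force: [0.3, -0.6, 0.1]
grip_width: 0.999
time_s: 1.43
position: [0.4925, -0.3471, 0.1906]
ee_rot: [1.455, 1.031, -1.457]
ft_force: [-0.6, 0.2, 1.0]
grip_width: 0.997
t 1.43 p [ 0.4925 -0.3471  0.1906] x [-0.002  0.001 -1.   ] z [-0.334 -0.943 -0.001] jawaz -109.51 F [-0.6  0.2  1. ] w 0.997 q [-0.66 -0.03  1.65 -0.    1.52  1.26]
```

```bash
python3 -m crank '[{"ax":0,"ay":0,"az":0,"dx":0.5,"dy":-0.5,"dz":-20,"claw":0},{"ax":0,"ay":0,"az":0,"dx":0,"dy":0,"dz":-25,"claw":0},{"ax":0,"ay":0,"az":0,"dx":0,"dy":0,"dz":-25,"claw":0},{"ax":0,"ay":0,"az":0,"dx":0,"dy":0,"dz":-20,"claw":0},{"ax":0,"ay":0,"az":0,"dx":0,"dy":0,"dz":-15,"claw":0},{"ax":0,"ay":0,"az":0,"dx":0,"dy":0,"dz":-15,"claw":0},{"ax":0,"ay":0,"az":0,"dx":0,"dy":0,"dz":-11,"claw":0},{"ax":0,"ay":0,"az":0,"dx":0,"dy":0,"dz":0,"claw":0},{"ax":0,"ay":0,"az":0,"dx":0,"dy":0,"dz":0,"claw":0.4}]'; python3 st.py
python3 -m crank '[{"ax":0,"ay":0,"az":0,"dx":0,"dy":0,"dz":0,"claw":0.6},{"ax":0,"ay":0,"az":0,"dx":0,"dy":0,"dz":0,"claw":0.7},{"ax":0,"ay":0,"az":0,"dx":0,"dy":0,"dz":0,"claw":0.8},{"ax":0,"ay":0,"az":0,"dx":0,"dy":0,"dz":0,"claw":1},{"ax":0,"ay":0,"az":0,"dx":0,"dy":0,"dz":0,"claw":1},{"ax":0,"ay":0,"az":0,"dx":0,"dy":0,"dz":0,"claw":1},{"ax":0,"ay":0,"az":0,"dx":0,"dy":0,"dz":0,"claw":1},{"ax":0,"ay":0,"az":0,"dx":0,"dy":0,"dz":0,"claw":1}]'; python3 st.py
```

```text
time_s: 2.18
position: [0.4936, -0.348, 0.0611]
ee_rot: [1.456, 1.028, -1.456]
ft_force: [-0.5, -0.3, -0.1]
grip_width: 0.882
t 2.18 p [ 0.4936 -0.348   0.0611] x [ 0. -0. -1.] z [-0.335 -0.942  0.   ] jawaz -109.56 F [-0.5 -0.3 -0.1] w 0.882 q [-0.66  0.06  1.78  0.    1.3   1.26]
time_s: 2.85
position: [0.4938, -0.3478, 0.0612]
ee_rot: [1.456, 1.027, -1.455]
ft_force: [-0.7, -0.8, 7.2]
grip_width: 0.272
t 2.85 p [ 0.4938 -0.3478  0.0612] x [ 0.001 -0.001 -1.   ] z [-0.335 -0.942  0.   ] jawaz -109.55 F [-0.7 -0.8  7.2] w 0.272 q [-0.66  0.06  1.78 -0.    1.3   1.26]
```

```bash
python3 -m crank '[{"ax":0,"ay":0,"az":0,"dx":0,"dy":0,"dz":4,"claw":1},{"ax":0,"ay":0,"az":0,"dx":0,"dy":0,"dz":8,"claw":1},{"ax":0,"ay":0,"az":0,"dx":0,"dy":0,"dz":12,"claw":1},{"ax":0,"ay":0,"az":0,"dx":0,"dy":0,"dz":16,"claw":1},{"ax":0,"ay":0,"az":0,"dx":0,"dy":0,"dz":18,"claw":1},{"ax":0,"ay":0,"az":0,"dx":0,"dy":0,"dz":18,"claw":1},{"ax":0,"ay":0,"az":0,"dx":0,"dy":0,"dz":16,"claw":1},{"ax":0,"ay":0,"az":0,"dx":0,"dy":0,"dz":10,"claw":1},{"ax":0,"ay":0,"az":0,"dx":0,"dy":0,"dz":6,"claw":1},{"ax":0,"ay":0,"az":0,"dx":0,"dy":0,"dz":2,"claw":1},{"ax":0,"ay":0,"az":0,"dx":0,"dy":0,"dz":0,"claw":1}]'; python3 st.py
python3 - <<'E'
from h import *
im,W,*_=grab('side','s1.png');im2,*_=grab('top')
cv2.imwrite('pics/s1.png',np.hstack([cv2.resize(im[100:200,240:360],None,fx=3.3,fy=4.5),cv2.resize(im2[150:250,350:450],(400,450))]))
E
```

```text
time_s: 3.77
position: [0.4935, -0.3475, 0.1703]
ee_rot: [1.456, 1.028, -1.456]
ft_force: [0.7, 0.6, -4.3]
grip_width: 0.277
t 3.77 p [ 0.4935 -0.3475  0.1703] x [-0.  0. -1.] z [-0.335 -0.942 -0.   ] jawaz -109.55 F [ 0.7  0.6 -4.3] w 0.277 q [-0.66 -0.02  1.68  0.    1.48  1.26]
```

View pics/s1.png

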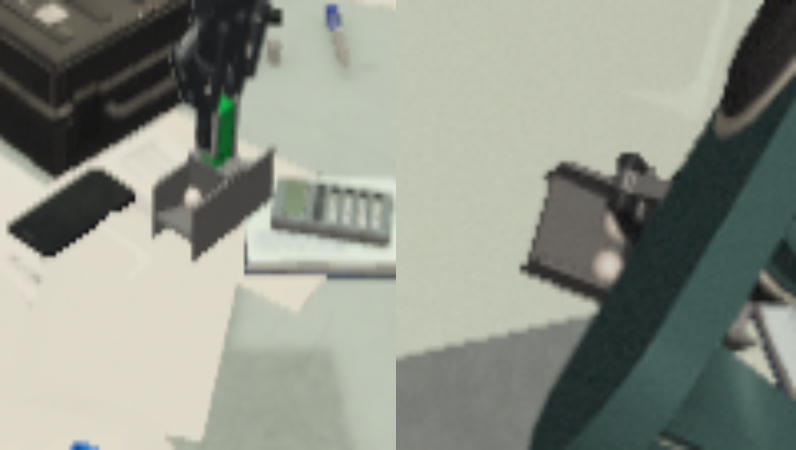

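```bash
python3 -m crank '[{"ax":0,"ay":0,"az":0.008,"dx":0,"dy":5,"dz":0,"claw":1},{"ax":0,"ay":0,"az":0.015,"dx":-1,"dy":11,"dz":0,"claw":1},{"ax":0,"ay":0,"az":0.015,"dx":-1,"dy":17,"dz":0,"claw":1},{"ax":0,"ay":0,"az":0.015,"dx":-1,"dy":22,"dz":0,"claw":1},{"ax":0,"ay":0,"az":0.015,"dx":-1,"dy":25,"dz":0,"claw":1},{"ax":0,"ay":0,"az":0.015,"dx":-1,"dy":25,"dz":0,"claw":1},{"ax":0,"ay":0,"az":0.015,"dx":-1,"dy":25,"dz":0,"claw":1},{"ax":0,"ay":0,"az":0.015,"dx":-1,"dy":25,"dz":0,"claw":1},{"ax":0,"ay":0,"az":0.015,"dx":-1,"dy":25,"dz":0,"claw":1},{"ax":0,"ay":0,"az":0.015,"dx":-1,"dy":25,"dz":0,"claw":1},{"ax":0,"ay":0,"az":0.015,"dx":-1,"dy":25,"dz":0,"claw":1},{"ax":0,"ay":0,"az":0.015,"dx":-1,"dy":25,"dz":0,"claw":1}]'; python3 -m crank '[{"ax":0,"ay":0,"az":0.015,"dx":-1,"dy":25,"dz":0,"claw":1},{"ax":0,"ay":0,"az":0.015,"dx":-1,"dy":25,"dz":0,"claw":1},{"ax":0,"ay":0,"az":0.015,"dx":-1,"dy":22,"dz":0,"claw":1},{"ax":0,"ay":0,"az":0.015,"dx":-1,"dy":15,"dz":0,"claw":1},{"ax":0,"ay":0,"az":0.015,"dx":-1,"dy":9,"dz":0,"claw":1},{"ax":0,"ay":0,"az":0.015,"dx":-1.5,"dy":5,"dz":0,"claw":1},{"ax":0,"ay":0,"az":0,"dx":0,"dy":0,"dz":0,"claw":1},{"ax":0,"ay":0,"az":0,"dx":0,"dy":0,"dz":0,"claw":1}]';python3 st.py
python3 - <<'E'
from h import *
im,W,*_=grab('side');im2,*_=grab('top')
cv2.imwrite('pics/s2.png',np.hstack([cv2.resize(im[140:290,200:350],(400,400)),cv2.resize(im2[160:280,190:310],(400,400))]))
E
```

```text
time_s: 4.87
position: [0.4816, -0.0901, 0.1702]
ee_rot: [1.331, 1.126, -1.33]
ft_force: [0.5, 0.3, -3.7]
grip_width: 0.271
time_s: 5.53
position: [0.4758, 0.0084, 0.1703]
ee_rot: [1.266, 1.171, -1.266]
ft_force: [-0.3, 0.2, -3.2]
grip_width: 0.273
t 5.53 p [0.4758 0.0084 0.1703] x [ 0. -0. -1.] z [-0.078 -0.997  0.   ] jawaz -94.46 F [-0.3  0.2 -3.2] w 0.273 q [-0.04 -0.31  1.93 -0.    1.52  1.61]
```

View pics/s2.png

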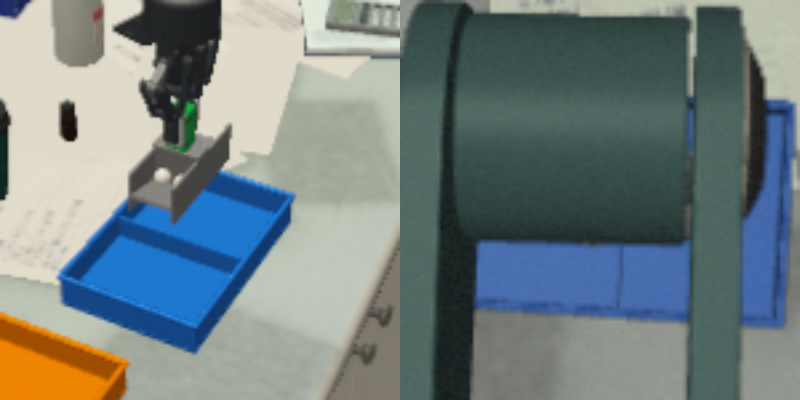

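```bash
python3 -m crank '[{"ax":0,"ay":0,"az":0,"dx":0,"dy":0,"dz":-4,"claw":1},{"ax":0,"ay":0,"az":0,"dx":0,"dy":0,"dz":-10,"claw":1},{"ax":0,"ay":0,"az":0,"dx":0,"dy":0,"dz":-12,"claw":1},{"ax":0,"ay":0,"az":0,"dx":0,"dy":0,"dz":-12,"claw":1},{"ax":0,"ay":0,"az":0,"dx":0,"dy":0,"dz":-8,"claw":1},{"ax":0,"ay":0,"az":0,"dx":0,"dy":0,"dz":-2,"claw":1},{"ax":0,"ay":0,"az":0,"dx":0,"dy":0,"dz":0,"claw":1}]'; python3 st.py
python3 -m crank '[{"ax":-0.041,"ay":0.0032,"az":0,"dx":0.1,"dy":1.7,"dz":0.4,"claw":1},{"ax":-0.041,"ay":0.0032,"az":0,"dx":0.1,"dy":1.7,"dz":0.4,"claw":1},{"ax":-0.041,"ay":0.0032,"az":0,"dx":0.1,"dy":1.7,"dz":0.4,"claw":1},{"ax":-0.041,"ay":0.0032,"az":0,"dx":0.1,"dy":1.7,"dz":0.4,"claw":1},{"ax":-0.041,"ay":0.0032,"az":0,"dx":0.1,"dy":1.7,"dz":0.4,"claw":1},{"ax":-0.041,"ay":0.0032,"az":0,"dx":0.1,"dy":1.7,"dz":0.4,"claw":1},{"ax":-0.041,"ay":0.0032,"az":0,"dx":0.1,"dy":1.7,"dz":0.4,"claw":1},{"ax":-0.041,"ay":0.0032,"az":0,"dx":0.1,"dy":1.7,"dz":0.4,"claw":1},{"ax":-0.041,"ay":0.0032,"az":0,"dx":0.1,"dy":1.7,"dz":0.4,"claw":1},{"ax":-0.041,"ay":0.0032,"az":0,"dx":0.1,"dy":1.7,"dz":0.4,"claw":1},{"ax":-0.041,"ay":0.0032,"az":0,"dx":0.1,"dy":1.7,"dz":0.4,"claw":1},{"ax":-0.041,"ay":0.0032,"az":0,"dx":0.1,"dy":1.7,"dz":0.4,"claw":1}]'
python3 -m crank '[{"ax":-0.041,"ay":0.0032,"az":0,"dx":0.1,"dy":1.7,"dz":0.4,"claw":1},{"ax":-0.041,"ay":0.0032,"az":0,"dx":0.1,"dy":1.7,"dz":0.4,"claw":1},{"ax":-0.041,"ay":0.0032,"az":0,"dx":0.1,"dy":1.7,"dz":0.4,"claw":1},{"ax":-0.041,"ay":0.0032,"az":0,"dx":0.1,"dy":1.7,"dz":0.4,"claw":1},{"ax":0,"ay":0,"az":0,"dx":0,"dy":0,"dz":0,"claw":1},{"ax":0,"ay":0,"az":0,"dx":0,"dy":0,"dz":0,"claw":1},{"ax":0,"ay":0,"az":0,"dx":0,"dy":0,"dz":0,"claw":1},{"ax":0,"ay":0,"az":0,"dx":0,"dy":0,"dz":0,"claw":1},{"ax":0,"ay":0,"az":0,"dx":0,"dy":0,"dz":0,"claw":1},{"ax":0,"ay":0,"az":0,"dx":0,"dy":0,"dz":0,"claw":1},{"ax":0,"ay":0,"az":0,"dx":0,"dy":0,"dz":0,"claw":1}]'
python3 st.py
python3 - <<'E'
from h import *
im,W,*_=grab('side');im2,*_=grab('top')
cv2.imwrite('pics/s3.png',np.hstack([cv2.resize(im[140:290,200:350],(400,400)),cv2.resize(im2[160:280,190:310],(400,400))]))
E
```

```text
time_s: 6.22
position: [0.4756, 0.0085, 0.1212]
ee_rot: [1.266, 1.172, -1.268]
ft_force: [1.2, -0.5, -3.6]
grip_width: 0.275
t 6.22 p [0.4756 0.0085 0.1212] x [-0.002  0.    -1.   ] z [-0.078 -0.997  0.   ] jawaz -94.48 F [ 1.2 -0.5 -3.6] w 0.275 q [-0.04 -0.28  1.99  0.    1.43  1.61]
time_s: 7.22
position: [0.4776, 0.0293, 0.1278]
ee_rot: [0.879, 0.811, -1.471]
ft_force: [0.3, 0.7, -3.3]
grip_width: 0.273
time_s: 8.13
position: [0.4776, 0.0355, 0.1289]
ee_rot: [0.748, 0.691, -1.522]
ft_force: [-0.4, 0.4, -3.7]
grip_width: 0.273
t 8.13 p [0.4776 0.0355 0.1289] x [-0.048 -0.609 -0.791] z [-0.062 -0.789  0.611] jawaz -94.52 F [-0.4  0.4 -3.7] w 0.273 q [ 0.36 -0.1   1.93 -0.59  1.62  2.07]
```

View pics/s3.png

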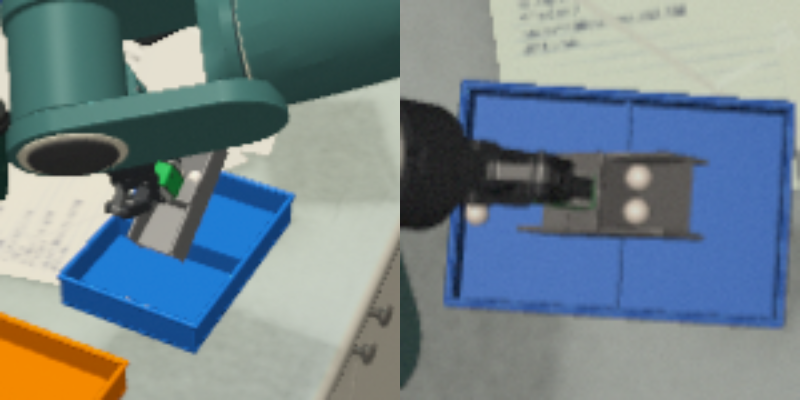

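The +y chamber looks empty. One ball shows in the +y bay at (478,213) and the other is hidden by the gripper. Both -y balls are still held. Levelling before the next tip.

```bash
python3 -m crank '[{"ax":0.04,"ay":-0.0032,"az":0,"dx":-0.1,"dy":-1.7,"dz":0,"claw":1},{"ax":0.055,"ay":-0.0043,"az":0,"dx":-0.1,"dy":-2.3,"dz":0,"claw":1},{"ax":0.055,"ay":-0.0043,"az":0,"dx":-0.2,"dy":-2.3,"dz":0,"claw":1},{"ax":0.055,"ay":-0.0043,"az":0,"dx":-0.2,"dy":-2.3,"dz":0,"claw":1},{"ax":0.055,"ay":-0.0043,"az":0,"dx":-0.2,"dy":-2.3,"dz":0,"claw":1},{"ax":0.055,"ay":-0.0043,"az":0,"dx":-0.2,"dy":-2.3,"dz":0,"claw":1},{"ax":0.055,"ay":-0.0043,"az":0,"dx":-0.2,"dy":-2.3,"dz":0,"claw":1},{"ax":0.055,"ay":-0.0043,"az":0,"dx":-0.2,"dy":-2.3,"dz":0,"claw":1},{"ax":0.055,"ay":-0.0043,"az":0,"dx":-0.2,"dy":-2.3,"dz":0,"claw":1},{"ax":0.055,"ay":-0.0043,"az":0,"dx":-0.2,"dy":-2.3,"dz":0,"claw":1},{"ax":0.055,"ay":-0.0043,"az":0,"dx":-0.2,"dy":-2.3,"dz":0,"claw":1},{"ax":0.055,"ay":-0.0043,"az":0,"dx":-0.2,"dy":-2.3,"dz":0,"claw":1}]'
python3 -m crank '[{"ax":0.011,"ay":-0.001,"az":0,"dx":0,"dy":-0.5,"dz":0,"claw":1},{"ax":0,"ay":0,"az":0,"dx":0,"dy":0,"dz":0,"claw":1},{"ax":0,"ay":0,"az":0,"dx":0,"dy":0,"dz":0,"claw":1},{"ax":0,"ay":0,"az":0,"dx":0,"dy":0,"dz":0,"claw":1}]';python3 st.py
python3 - <<'E'
from h import *
im,W,*_=grab('side')
cv2.imwrite('pics/s4.png',cv2.resize(im[140:290,200:350],(600,600)))
E
```

```text
time_s: 9.23
position: [0.4754, 0.0084, 0.129]
ee_rot: [1.26, 1.164, -1.27]
ft_force: [-0.3, 0.2, -3.7]
grip_width: 0.274
time_s: 9.57
position: [0.4754, 0.0085, 0.1286]
ee_rot: [1.265, 1.171, -1.267]
ft_force: [0.7, 0.1, -3.1]
grip_width: 0.274
t 9.57 p [0.4754 0.0085 0.1286] x [-0.    -0.001 -1.   ] z [-0.078 -0.997  0.001] jawaz -94.45 F [ 0.7  0.1 -3.1] w 0.274 q [-0.04 -0.29  1.99 -0.    1.44  1.61]
```

View pics/s4.png

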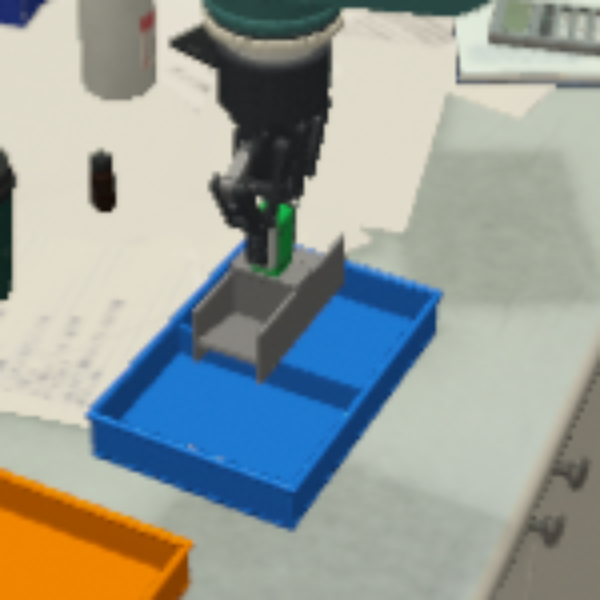

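The +y chamber is empty, and two slivers of white at (190,447) and (217,455) are its balls behind the +y wall. Now tipping the -y end.

```bash
python3 -m crank '[{"ax":0.041,"ay":-0.0032,"az":0,"dx":-0.1,"dy":-1.7,"dz":-0.4,"claw":1},{"ax":0.041,"ay":-0.0032,"az":0,"dx":-0.1,"dy":-1.7,"dz":-0.4,"claw":1},{"ax":0.041,"ay":-0.0032,"az":0,"dx":-0.1,"dy":-1.7,"dz":-0.4,"claw":1},{"ax":0.041,"ay":-0.0032,"az":0,"dx":-0.1,"dy":-1.7,"dz":-0.4,"claw":1},{"ax":0.041,"ay":-0.0032,"az":0,"dx":-0.1,"dy":-1.7,"dz":0,"claw":1},{"ax":0.041,"ay":-0.0032,"az":0,"dx":-0.1,"dy":-1.7,"dz":0,"claw":1},{"ax":0.041,"ay":-0.0032,"az":0,"dx":-0.1,"dy":-1.7,"dz":0,"claw":1},{"ax":0.041,"ay":-0.0032,"az":0,"dx":-0.1,"dy":-1.7,"dz":0,"claw":1},{"ax":0.041,"ay":-0.0032,"az":0,"dx":-0.1,"dy":-1.7,"dz":0,"claw":1},{"ax":0.041,"ay":-0.0032,"az":0,"dx":-0.1,"dy":-1.7,"dz":0.4,"claw":1},{"ax":0.041,"ay":-0.0032,"az":0,"dx":-0.1,"dy":-1.7,"dz":0.4,"claw":1},{"ax":0.041,"ay":-0.0032,"az":0,"dx":-0.1,"dy":-1.7,"dz":0.4,"claw":1}]'
python3 -m crank '[{"ax":0.041,"ay":-0.0032,"az":0,"dx":-0.1,"dy":-1.7,"dz":0.4,"claw":1},{"ax":0.041,"ay":-0.0032,"az":0,"dx":-0.1,"dy":-1.7,"dz":0,"claw":1},{"ax":0.041,"ay":-0.0032,"az":0,"dx":-0.1,"dy":-1.7,"dz":0,"claw":1},{"ax":0.041,"ay":-0.0032,"az":0,"dx":-0.1,"dy":-1.7,"dz":0,"claw":1},{"ax":0,"ay":0,"az":0,"dx":0,"dy":0,"dz":0,"claw":1},{"ax":0,"ay":0,"az":0,"dx":0,"dy":0,"dz":0,"claw":1},{"ax":0,"ay":0,"az":0,"dx":0,"dy":0,"dz":0,"claw":1},{"ax":0,"ay":0,"az":0,"dx":0,"dy":0,"dz":0,"claw":1},{"ax":0,"ay":0,"az":0,"dx":0,"dy":0,"dz":0,"claw":1},{"ax":0,"ay":0,"az":0,"dx":0,"dy":0,"dz":0,"claw":1},{"ax":0,"ay":0,"az":0,"dx":0,"dy":0,"dz":0,"claw":1}]'
python3 st.py
python3 - <<'E'
from h import *
im,W,*_=grab('side');im2,*_=grab('top')
cv2.imwrite('pics/s5.png',np.hstack([cv2.resize(im[140:290,200:350],(400,400)),cv2.resize(im2[160:280,190:310],(400,400))]))
E
```

```text
time_s: 10.62
position: [0.4742, -0.0119, 0.1282]
ee_rot: [1.634, 1.512, -0.976]
ft_force: [1.4, 0.2, -3.3]
grip_width: 0.271
time_s: 11.53
position: [0.4738, -0.0189, 0.1288]
ee_rot: [1.75, 1.618, -0.859]
ft_force: [-0.3, 0.2, -2.7]
grip_width: 0.276
t 11.53 p [ 0.4738 -0.0189  0.1288] x [ 0.048  0.609 -0.791] z [-0.062 -0.789 -0.611] jawaz -94.46 F [-0.3  0.2 -2.7] w 0.276 q [-0.45 -0.18  2.    0.61  1.59  1.12]
```

View pics/s5.png

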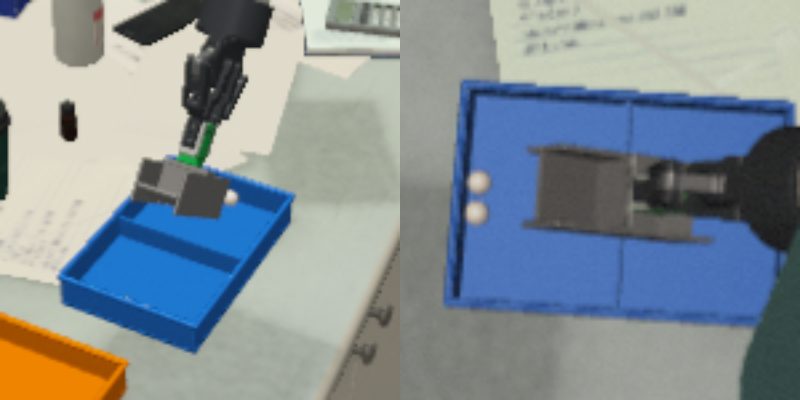

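Two balls sit in the +y bay at (480,182) and (477,213). The side view shows a -y ball in the -y bay. Levelling, raising and looking.

```bash
python3 -m crank '[{"ax":-0.04,"ay":0.0032,"az":0,"dx":0,"dy":1.5,"dz":1,"claw":1},{"ax":-0.056,"ay":0.0043,"az":0,"dx":0,"dy":2,"dz":2,"claw":1},{"ax":-0.056,"ay":0.0043,"az":0,"dx":0,"dy":2,"dz":4,"claw":1},{"ax":-0.056,"ay":0.0043,"az":0,"dx":0,"dy":2,"dz":4,"claw":1},{"ax":-0.056,"ay":0.0043,"az":0,"dx":0,"dy":2,"dz":4,"claw":1},{"ax":-0.056,"ay":0.0043,"az":0,"dx":0,"dy":2,"dz":4,"claw":1},{"ax":-0.056,"ay":0.0043,"az":0,"dx":0,"dy":2,"dz":4,"claw":1},{"ax":-0.056,"ay":0.0043,"az":0,"dx":0,"dy":2,"dz":4,"claw":1},{"ax":-0.056,"ay":0.0043,"az":0,"dx":0,"dy":2,"dz":4,"claw":1},{"ax":-0.056,"ay":0.0043,"az":0,"dx":0,"dy":2,"dz":4,"claw":1},{"ax":-0.056,"ay":0.0043,"az":0,"dx":0,"dy":2,"dz":4,"claw":1},{"ax":-0.056,"ay":0.0043,"az":0,"dx":0,"dy":2,"dz":2,"claw":1}]'
python3 -m crank '[{"ax":0,"ay":0,"az":0,"dx":0,"dy":0,"dz":0,"claw":1},{"ax":0,"ay":0,"az":-0.015,"dx":1,"dy":-8,"dz":0,"claw":1},{"ax":0,"ay":0,"az":-0.024,"dx":2,"dy":-20,"dz":0,"claw":1},{"ax":0,"ay":0,"az":-0.024,"dx":2,"dy":-30,"dz":0,"claw":1},{"ax":0,"ay":0,"az":-0.024,"dx":2,"dy":-32,"dz":0,"claw":1},{"ax":0,"ay":0,"az":-0.024,"dx":2,"dy":-32,"dz":0,"claw":1},{"ax":0,"ay":0,"az":-0.024,"dx":2,"dy":-32,"dz":0,"claw":1},{"ax":0,"ay":0,"az":-0.024,"dx":2,"dy":-32,"dz":0,"claw":1},{"ax":0,"ay":0,"az":-0.024,"dx":2,"dy":-32,"dz":0,"claw":1},{"ax":0,"ay":0,"az":-0.024,"dx":1,"dy":-32,"dz":0,"claw":1},{"ax":0,"ay":0,"az":-0.024,"dx":1,"dy":-32,"dz":0,"claw":1},{"ax":0,"ay":0,"az":-0.024,"dx":1,"dy":-32,"dz":0,"claw":1}]'
python3 -m crank '[{"ax":0,"ay":0,"az":-0.008,"dx":1,"dy":-20,"dz":0,"claw":1},{"ax":0,"ay":0,"az":0,"dx":0,"dy":-10,"dz":0,"claw":1},{"ax":0,"ay":0,"az":0,"dx":0,"dy":-4,"dz":0,"claw":1},{"ax":0,"ay":0,"az":0,"dx":0,"dy":0,"dz":0,"claw":1},{"ax":0,"ay":0,"az":0,"dx":0,"dy":0,"dz":0,"claw":1}]'
python3 st.py
python3 - <<'E'
from h import *
im,W,*_=grab('side');im2,*_=grab('top')
cv2.imwrite('pics/s6.png',np.hstack([cv2.resize(im[100:290,200:360],(370,440)),cv2.resize(im2[160:280,190:310],(400,440))]))
E
```

```text
time_s: 12.63
position: [0.4739, 0.0047, 0.1705]
ee_rot: [1.266, 1.168, -1.266]
ft_force: [-0.3, -0.3, -2.7]
grip_width: 0.273
time_s: 13.63
position: [0.4908, -0.3122, 0.1692]
ee_rot: [1.455, 1.032, -1.451]
ft_force: [0.4, -0.1, -3.0]
grip_width: 0.272
time_s: 14.05
position: [0.4926, -0.343, 0.1695]
ee_rot: [1.457, 1.028, -1.455]
ft_force: [0.1, -0.2, -1.6]
grip_width: 0.274
t 14.05 p [ 0.4926 -0.343   0.1695] x [ 0.001  0.001 -1.   ] z [-0.335 -0.942 -0.001] jawaz -109.54 F [ 0.1 -0.2 -1.6] w 0.274 q [-0.65 -0.02  1.69  0.    1.48  1.26]
```

View pics/s6.png

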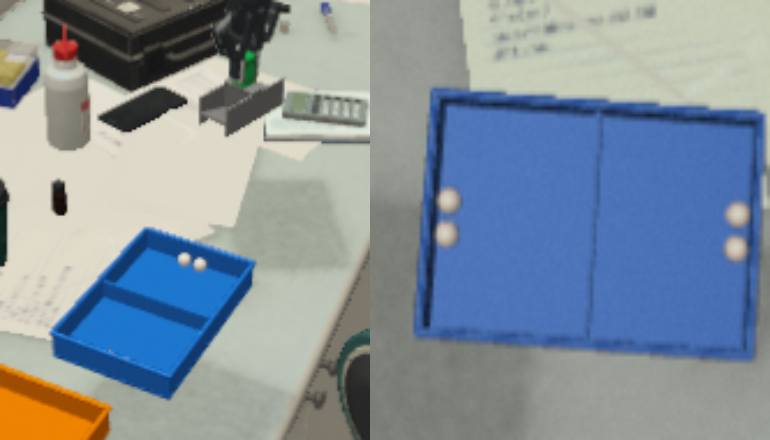

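There are two balls per bay: left (448,200) and (446,235), right (738,214) and (736,248). Setting the shaker down at its starting spot.

```bash
python3 -m crank '[{"ax":0,"ay":0,"az":0,"dx":0,"dy":0,"dz":-10,"claw":1},{"ax":0,"ay":0,"az":0,"dx":0,"dy":0,"dz":-20,"claw":1},{"ax":0,"ay":0,"az":0,"dx":0,"dy":0,"dz":-22,"claw":1},{"ax":0,"ay":0,"az":0,"dx":0,"dy":0,"dz":-20,"claw":1},{"ax":0,"ay":0,"az":0,"dx":0,"dy":0,"dz":-15,"claw":1},{"ax":0,"ay":0,"az":0,"dx":0,"dy":0,"dz":-9,"claw":1},{"ax":0,"ay":0,"az":0,"dx":0,"dy":0,"dz":-5,"claw":1},{"ax":0,"ay":0,"az":0,"dx":0,"dy":0,"dz":-3,"claw":1},{"ax":0,"ay":0,"az":0,"dx":0,"dy":0,"dz":-1,"claw":1},{"ax":0,"ay":0,"az":0,"dx":0,"dy":0,"dz":0,"claw":1},{"ax":0,"ay":0,"az":0,"dx":0,"dy":0,"dz":0,"claw":1}]'; python3 -m crank '[{"ax":0,"ay":0,"az":0,"dx":0,"dy":0,"dz":-1,"claw":1},{"ax":0,"ay":0,"az":0,"dx":0,"dy":0,"dz":-1,"claw":1},{"ax":0,"ay":0,"az":0,"dx":0,"dy":0,"dz":0,"claw":1}]'; python3 st.py
```

```text
time_s: 15.07
position: [0.4931, -0.3437, 0.0655]
ee_rot: [1.456, 1.026, -1.455]
ft_force: [0.5, 0.4, -2.3]
grip_width: 0.271
time_s: 15.32
position: [0.4928, -0.3436, 0.0627]
ee_rot: [1.456, 1.027, -1.455]
ft_force: [-1.1, 1.0, -2.5]
grip_width: 0.275
t 15.32 p [ 0.4928 -0.3436  0.0627] x [ 0.001 -0.    -1.   ] z [-0.335 -0.942 -0.   ] jawaz -109.55 F [-1.1  1.  -2.5] w 0.275 q [-0.65  0.05  1.79  0.    1.3   1.26]
```

```bash
python3 -m crank '[{"ax":0,"ay":0,"az":0,"dx":0,"dy":0,"dz":-1,"claw":1},{"ax":0,"ay":0,"az":0,"dx":0,"dy":0,"dz":-0.5,"claw":1},{"ax":0,"ay":0,"az":0,"dx":0,"dy":0,"dz":0,"claw":1},{"ax":0,"ay":0,"az":0,"dx":0,"dy":0,"dz":0,"claw":1}]'; python3 st.py
```

```text
time_s: 15.65
position: [0.4928, -0.3435, 0.0612]
ee_rot: [1.456, 1.027, -1.455]
ft_force: [-0.1, 0.1, -2.7]
grip_width: 0.27
t 15.65 p [ 0.4928 -0.3435  0.0612] x [ 0.001 -0.    -1.   ] z [-0.335 -0.942 -0.   ] jawaz -109.54 F [-0.1  0.1 -2.7] w 0.27 q [-0.65  0.05  1.79  0.    1.3   1.26]
```

```bash
python3 -m crank '[{"ax":0,"ay":0,"az":0,"dx":0,"dy":0,"dz":-0.5,"claw":1},{"ax":0,"ay":0,"az":0,"dx":0,"dy":0,"dz":-0.5,"claw":1},{"ax":0,"ay":0,"az":0,"dx":0,"dy":0,"dz":0,"claw":1}]'; python3 -m crank '[{"ax":0,"ay":0,"az":0,"dx":0,"dy":0,"dz":-0.5,"claw":1},{"ax":0,"ay":0,"az":0,"dx":0,"dy":0,"dz":0,"claw":1}]'
```

```text
time_s: 15.9
position: [0.4929, -0.3436, 0.0611]
ee_rot: [1.456, 1.027, -1.455]
ft_force: [-4.1, 3.3, 8.0]
grip_width: 0.276
time_s: 16.07
position: [0.493, -0.3436, 0.0612]
ee_rot: [1.456, 1.027, -1.455]
ft_force: [-5.7, 4.7, 13.9]
grip_width: 0.273
```

Contact, at +14 N. Relax 1 mm, then open gradually and rise.

```bash
python3 -m crank '[{"ax":0,"ay":0,"az":0,"dx":0,"dy":0,"dz":1,"claw":1},{"ax":0,"ay":0,"az":0,"dx":0,"dy":0,"dz":0,"claw":0.7},{"ax":0,"ay":0,"az":0,"dx":0,"dy":0,"dz":0,"claw":0.6},{"ax":0,"ay":0,"az":0,"dx":0,"dy":0,"dz":0,"claw":0.4},{"ax":0,"ay":0,"az":0,"dx":0,"dy":0,"dz":0,"claw":0.2},{"ax":0,"ay":0,"az":0,"dx":0,"dy":0,"dz":0,"claw":0},{"ax":0,"ay":0,"az":0,"dx":0,"dy":0,"dz":0,"claw":0},{"ax":0,"ay":0,"az":0,"dx":0,"dy":0,"dz":0,"claw":0},{"ax":0,"ay":0,"az":0,"dx":0,"dy":0,"dz":0,"claw":0},{"ax":0,"ay":0,"az":0,"dx":0,"dy":0,"dz":0,"claw":0}]'; python3 -m crank '[{"ax":0,"ay":0,"az":0,"dx":0,"dy":0,"dz":5,"claw":0},{"ax":0,"ay":0,"az":0,"dx":0,"dy":0,"dz":15,"claw":0},{"ax":0,"ay":0,"az":0,"dx":0,"dy":0,"dz":25,"claw":0},{"ax":0,"ay":0,"az":0,"dx":0,"dy":0,"dz":30,"claw":0},{"ax":0,"ay":0,"az":0,"dx":0,"dy":0,"dz":30,"claw":0},{"ax":0,"ay":0,"az":0,"dx":-20,"dy":-25,"dz":15,"claw":0},{"ax":0,"ay":0,"az":0,"dx":-24,"dy":-30,"dz":0,"claw":0},{"ax":0,"ay":0,"az":0,"dx":-24,"dy":-30,"dz":0,"claw":0},{"ax":0,"ay":0,"az":0,"dx":-24,"dy":-30,"dz":0,"claw":0},{"ax":0,"ay":0,"az":0,"dx":-24,"dy":-30,"dz":0,"claw":0},{"ax":0,"ay":0,"az":0,"dx":-24,"dy":-30,"dz":0,"claw":0},{"ax":0,"ay":0,"az":0,"dx":-10,"dy":-10,"dz":0,"claw":0}]'; python3 st.py;  python3 - <<'E'
from h import *
im,W,*_=grab('top','top9.png')
Z=W[...,2];hsv=cv2.cvtColor(im,cv2.COLOR_BGR2HSV)
S=np.zeros(Z.shape,bool);S[180:245,360:440]=1
for n,m in(('post',S&(Z>.09)&(Z<.11)&(hsv[...,1]>100)),('walls',S&(Z>.02)&(Z<.06))):
    print(n,cv2.minAreaRect((W[m][:,:2]*1000).astype(np.float32)),np.median(Z[m]))
t=cv2.GaussianBlur(im,(3,3),0)
cv2.imwrite('pics/top9c.png',cv2.resize(im[150:270,70:450],None,fx=2.1,fy=2.1))
E
```

```text
time_s: 16.9
position: [0.4928, -0.3435, 0.0607]
ee_rot: [1.456, 1.027, -1.455]
ft_force: [-0.0, 0.2, 0.6]
grip_width: 1.004
time_s: 17.9
position: [0.3399, -0.5315, 0.181]
ee_rot: [1.457, 1.026, -1.458]
ft_force: [0.3, -0.1, 0.3]
grip_width: 1.001
t 17.9 p [ 0.3399 -0.5315  0.181 ] x [ 0.    -0.001 -1.   ] z [-0.337 -0.942  0.001] jawaz -109.68 F [ 0.3 -0.1  0.3] w 1.001 q [-1.04  0.04  1.61 -0.    1.5   0.87]
post ((492.4292297363281, -342.31109619140625), (24.5395450592041, 22.92206573486328), 68.7928237915039) 0.09595810478197207
walls ((492.5798034667969, -342.519775390625), (129.1546630859375, 55.178062438964844), 70.09333038330078) 0.042779683338744365
```

View pics/top9c.png

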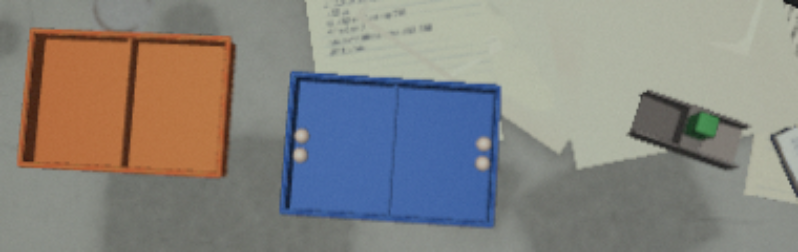

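The shaker stands upright and empty at (705,125), the blue tray holds two balls per bay and the orange tray is empty. Handing in.

```bash
python3 -m crank '[{"ax":0,"ay":0,"az":0,"dx":0,"dy":0,"dz":0,"claw":0},{"ax":0,"ay":0,"az":0,"dx":0,"dy":0,"dz":0,"claw":0},{"ax":0,"ay":0,"az":0,"dx":0,"dy":0,"dz":0,"claw":0}]'; python3 -c "
from cell import job;print(job.finish_job())"
```

```text
time_s: 18.2
position: [0.3436, -0.5278, 0.1809]
ee_rot: [1.456, 1.028, -1.454]
ft_force: [-0.1, 0.5, -0.2]
grip_width: 1.003
the job is handed in; nothing more can be done
None
```

The job is done and handed in at 18.2 s. I gripped the shaker by its green post, carried it level over the blue tray, and tipped each end down about 38° over its own bay. Then I stood it back at about (0.493, -0.342), some 5 mm from where it started, let go and moved the gripper clear.

- **Balls:** the last top picture shows two in each blue bay, lying near the outer end walls, and the orange tray empty.
- **Shaker:** it is upright, with the post top measured at 96 mm (98 mm nominal). Both chambers look empty from above, though the post hides a small part of the -y one. All four balls are accounted for in the tray.
- **Forces:** the highest wrist reading I saw was about 16 N, when I set the shaker down. I only read it at the end of each move, so brief peaks could have been missed.
- **Failed or disagreed:** the first move command was refused for missing keys, and nothing moved. No check disagreed.

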